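# Slide the warming hob up to full

### The job

Turn the coffee hob up to full: touch the smallest dot on its curved grey touch strip with a fingertip, run the fingertip lightly along the curve, over every dot and line in turn, to the large orange dot, and finish with the fingertip still resting lightly on the orange dot. Do not push or lift the carafe or anything else on the worktop.

Things in the scene. Friction and masses are not known exactly. Their poses are not given: they have to be found in the camera images.
- hob: flat black portable warming hob with a glass top, fixed, 310 (its x) x 340 (its y) x 45 mm high, standing on the worktop; origin on the worktop under the centre of the round heating zone; its -x axis points to the side with the controls (towards the robot), y to the robot's left along the front edge. The body reaches from x = -195 to +115 mm and y = -170 to +170 mm in this frame
- strip (a joint): how far the touch strip is pressed down, m: 0 = untouched, 0.006 = stop. The strip is a grey soft-mounted band, 26 mm wide, standing 7 mm proud of the glass, whose centre line is an arc of 160 mm radius round the hob's origin, from 45 degrees left to 45 degrees right of the hob's -x axis. It sinks straight down as a whole on springs: about 2 N to start it, 0.8 N more for every mm, then a hard stop at 6 mm
- carafe: glass coffee carafe with black lid and handle, 129 x 173 x 140 mm, loose, about 0.6 kg, standing on the round heating zone with the handle to the back; its -y axis points to the handle, the origin lies on its underside at the middle of jug and handle together, 22 mm from the axis of the round jug
- dot1 (a point): white raised dot number 1 of 5 on the touch strip (the smallest, 9.0 mm across, 1 mm proud of the strip), 40 degrees to the left of the hob's -x axis on the 160 mm arc; point at the top of the dot, 53 mm above the worktop when untouched
- dot2 (a point): white raised dot number 2 of 5 on the touch strip (11.2 mm across, 1 mm proud of the strip), 20 degrees to the left of the hob's -x axis on the 160 mm arc; point at the top of the dot, 53 mm above the worktop when untouched
- dot3 (a point): white raised dot number 3 of 5 on the touch strip (13.4 mm across, 1 mm proud of the strip), straight along the hob's -x axis on the 160 mm arc; point at the top of the dot, 53 mm above the worktop when untouched
- dot4 (a point): white raised dot number 4 of 5 on the touch strip (15.6 mm across, 1 mm proud of the strip), 20 degrees to the right of the hob's -x axis on the 160 mm arc; point at the top of the dot, 53 mm above the worktop when untouched
- dot5 (a point): orange raised dot number 5 of 5 on the touch strip (the largest, the only orange one, 17.8 mm across, 1 mm proud of the strip), 40 degrees to the right of the hob's -x axis on the 160 mm arc; point at the top of the dot, 53 mm above the worktop when untouched
- tick1 (a point): plain 15 mm piece of the strip with a thin white line across it, half-way between dots 1 and 2; point on the strip's face, 52 mm above the worktop when untouched
- tick2 (a point): plain 15 mm piece of the strip with a thin white line across it, half-way between dots 2 and 3; point on the strip's face, 52 mm above the worktop when untouched
- tick3 (a point): plain 15 mm piece of the strip with a thin white line across it, half-way between dots 3 and 4; point on the strip's face, 52 mm above the worktop when untouched
- tick4 (a point): plain 15 mm piece of the strip with a thin white line across it, half-way between dots 4 and 5; point on the strip's face, 52 mm above the worktop when untouched
- orange_cup: orange cup with a handle, 78 x 105 x 76 mm, loose bystander; origin at the centre of its underside
- spice_jar: spice jar with red cap, 45 x 45 x 106 mm, loose bystander; origin at the centre of its underside
- apple_a: red apple, 73 mm across, loose bystander on the right; origin at the centre of its underside
- honey_jar: honey jar with grey lid, 71 x 71 x 110 mm, loose bystander; origin at the centre of its underside
- apple_b: red apple, 74 mm across, loose bystander on the left; origin at the centre of its underside
Not all that is in view belongs to the job. Leave any red look-alike of the carafe alone.

How it is judged:
By the outcome, as a careful person would: the job done as asked, in the order asked, and still so for the second after the job is handed in, while the arm keeps its last pose, push and grip.
It also fails if it takes over 42 s, if anything falls off the work surface, if the arm or the gripper's body presses on something with over 40 N, if the wrist force passes 120 N, or if a joint passes its speed limit or range.

### The arm

A 6-joint arm with a two-finger parallel gripper is mounted at the origin on a cart in front of the work surface, level with it; the furniture and walls round the work are solid. World frame = base frame: x ahead of the robot, y to its left, z up, the work surface at z = 0. Lengths are in m, angles in rad, forces in N, time in s.
With the tool pointing down it reaches from about 0.35 to 0.975 m from the base axis. Payload 7.1 kg.
Tool frame: the origin (TCP) lies midway between the tips of the shut fingers; the grasp point (between the pads) lies 19 mm behind it; z points along the fingers, y is the line along which they close (so a half turn about z gives the same grasp; the last joint's range is limited). The gripper opens to 88 mm and grips with 3 to 60 N. Pads are 20 mm wide; open, the fingers measure 115 mm over their backs; the gripper's body (75 mm by 178 mm) begins 61 mm behind the grasp point.
Start: joints at [-1.341, 0.423, 1.63, -0, 1.089, -0.019], TCP at [0.154, -0.606, 0.223] pointing down, gripper open.
Joint ranges: [-3, 3], [-0.9, 2.11], [0.09, 2.58], [-1.31, 4.45], [0.11, 2.69], [-2.54, 2.54]. Speed limits (rad/s): [2.39, 2.39, 3.01, 3.14, 3.14, 3.14].

### API

Orientations are given as a unit quaternion [w, x, y, z].
In Python, from station import move_pose, movel, movej, command_gripper, wait, inverse_kinematics, read_camera, camera_info, MotionError, job_done, get_time, get_joint_pos, get_qvel, get_effort, get_tcp_pos, get_ee_rot, get_ft_force, get_ft_torque, get_grip_width gives the robot as it stands. Calls block until the motion is done:
- move_pose(position, orientation): joint-space move of the TCP to a pose.
- movel(position, frame=None, v=0.15, until_force=None): straight line of the TCP; frame=None keeps the orientation; v is the mean speed in m/s. With until_force (N) it stops when the force on the tool has changed by that much, and returns True; else False.
- movej(angles): joint-space move.
- command_gripper(opening): opening from 0.0 (shut) to 1.0 (fully open); the grip force is fixed at half the most; returns when the fingers have stopped.
- wait(seconds).
- inverse_kinematics(position, orientation): joint angles nearest the present ones, or None.
- read_camera(name): name is "side" or "top" or "wrist"; returns the picture (384x512x3 uint8, red, green, blue); there is no depth.
- camera_info(name): a dict with "intrinsics" (3x3 intrinsics, pixels), "T" (4x4, takes a point from camera to world coordinates); the wrist camera has in their place "tool_from_camera" (4x4, takes a point from camera to tool coordinates, whose origin is the TCP and whose axes are the flange's). Camera axes: x right, y up, looking along -z (the intrinsics and any distortion apply to the point x, -y, -z); pixel columns grow to the right and rows downward; lengths in m; the calibration is good to about 2 mm. A picture is of the moment at which its call begins: read the wrist's pose just before it. camera_info takes no time and is no camera call.
A pose or a line that the arm cannot do raises MotionError and nothing moves.
- job_done(): hands the job in, once; it reports no verdict.
Readings, each from a call of its own:
- get_time(): time.
- get_joint_pos(): joint angles.
- get_qvel(): joint speeds.
- get_effort(): joint torques, N m.
- get_tcp_pos(): TCP position.
- get_ee_rot(): TCP orientation.
- get_ft_force(): force on the tool from outside, world axes, zero at the start.
- get_ft_torque(): the same for the moment, N m.
- get_grip_width(): opening from 0.0 (shut) to 1.0 (fully open).
Only numpy, scipy, OpenCV 4.12 (cv2) and the standard library are available. Lean on these libraries where they do the work, as an engineer would, in place of code of your own. Each camera call takes 0.05 s, during which the arm holds its last target. There are 200 camera calls.

## Working session

There is one attempt and no reset: what is moved stays moved. The work goes in short steps, each a Python script; the robot and the scene stay as the last script left them, time stands still between calls to the robot, and variables do not carry over. Pictures are saved under pics/ and viewed, on a budget of 10 in all, crops included, one or two more only if the job needs it, and the job is handed in when it is done.

```bash
mkdir -p pics; ls
python3 - <<'E'
from station import *
import cv2,numpy as np
a=read_camera("side");b=read_camera("top")
cv2.imwrite("pics/side.png",a[:,:,::-1]);cv2.imwrite("pics/top.png",b[:,:,::-1])
for n in("side","top"):print(camera_info(n))
print(camera_info("wrist"),get_ee_rot(),get_time(),get_ft_force())
E
```

```text
pics
{'intrinsics': array([[459.22277503,   0.        , 248.14213756],
       [  0.        , 459.22277503, 192.70107984],
       [  0.        ,   0.        ,   1.        ]]), 'T': array([[-0.83342203,  0.19334519, -0.51771166, -0.25980712],
       [-0.55238074, -0.31997387,  0.76973517,  1.15571094],
       [-0.01682961,  0.9274882 ,  0.37347343,  0.62120404],
       [ 0.        ,  0.        ,  0.        ,  1.        ]])}
{'intrinsics': array([[394.54578413,   0.        , 252.975773  ],
       [  0.        , 394.54578413, 195.28821824],
       [  0.        ,   0.        ,   1.        ]]), 'T': array([[-0.01181315,  0.9965536 , -0.08210585,  0.43118006],
       [-0.99992085, -0.0121286 , -0.00334422, -0.01696074],
       [-0.00432852,  0.08205985,  0.996618  ,  1.30760581],
       [ 0.        ,  0.        ,  0.        ,  1.        ]])}
{'intrinsics': array([[292.7114154 ,   0.        , 255.20065202],
       [  0.        , 292.7114154 , 191.88514123],
       [  0.        ,   0.        ,   1.        ]]), 'tool_from_camera': array([[-6.46392009e-04,  9.68605548e-01,  2.48601839e-01,
         6.87905022e-02],
       [ 9.99999761e-01,  5.64783321e-04,  3.99593168e-04,
        -1.53245435e-04],
       [ 2.46641987e-04,  2.48602038e-01, -9.68605681e-01,
        -1.62122698e-01],
       [ 0.00000000e+00,  0.00000000e+00,  0.00000000e+00,
         1.00000000e+00]])} [-7.03060643e-04  9.92275575e-01  1.24051142e-01 -5.90536262e-05] 0.1 [ 0.16985683 -0.47463036 -1.18890495]
```

View pics/top.png

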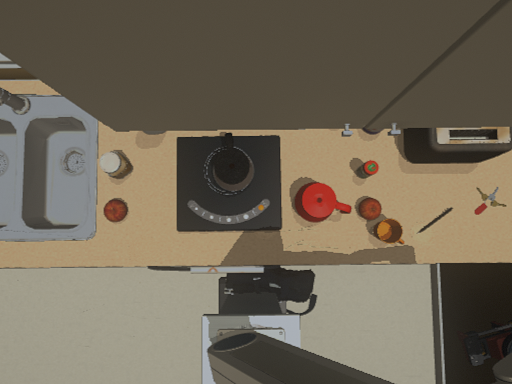

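View pics/side.png

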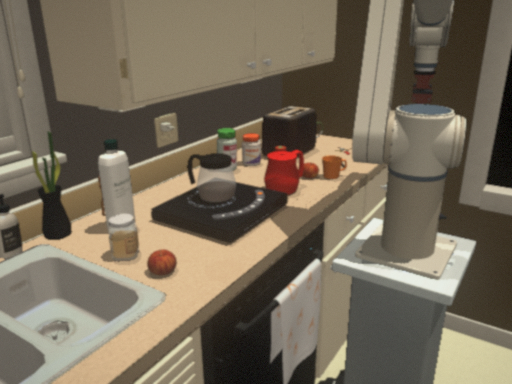

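```bash
cat > h.py <<'E'
import numpy as np,cv2
from station import *
def cast(uv,K,T,z):
    d=T[:3,:3]@np.array([(uv[0]-K[0,2])/K[0,0],-(uv[1]-K[1,2])/K[1,1],-1.])
    return T[:3,3]+d*(z-T[2,3])/d[2]
def local(i): # dot i (1..5, .5 = ticks) in the hob frame
    a=np.radians(60-20*i); return np.array([-.16*np.cos(a),.16*np.sin(a)])
def fit(P): # {i: xy} -> R,t hob->world
    A=np.array([local(i) for i in P]);B=np.array([P[i] for i in P])
    a,b=A-A.mean(0),B-B.mean(0)
    th=np.arctan2((a[:,0]*b[:,1]-a[:,1]*b[:,0]).sum(),(a*b).sum())
    R=np.array([[np.cos(th),-np.sin(th)],[np.sin(th),np.cos(th)]]);t=B.mean(0)-R@A.mean(0)
    return R,t,th,np.linalg.norm(A@R.T+t-B,axis=1)
E
python3 - <<'E'
from h import *
b=cv2.imread("pics/top.png");c=camera_info("top");K,T=c["intrinsics"],c["T"]
for i in [(177,137),(280,137),(282,230),(177,232)]:print("hob corner",cast(i,K,T,.045).round(3))
x0,y0=180,192
r=b[y0:230,x0:278];hsv=cv2.cvtColor(r,cv2.COLOR_BGR2HSV)
cv2.imwrite("pics/crop.png",cv2.resize(b[130:240,170:360],None,fx=4,fy=4,interpolation=cv2.INTER_CUBIC))
for n,m in(("w",cv2.inRange(hsv,(0,0,165),(180,70,255))),("o",cv2.inRange(hsv,(5,130,120),(22,255,255)))):
    k,l,s,ce=cv2.connectedComponentsWithStats(m)
    for j in range(1,k):
        uv=ce[j]+[x0,y0];print(n,s[j,4],uv.round(1),cast(uv,K,T,.053).round(4))
E
```

```text
hob corner [0.728 0.232 0.045]
hob corner [ 0.724 -0.103  0.045]
hob corner [ 0.423 -0.104  0.045]
hob corner [0.421 0.231 0.045]
w 2 [196.  208.5] [0.4945 0.1691 0.053 ]
w 14 [245.5 216.3] [0.4679 0.0118 0.053 ]
w 3 [211.3 216.7] [0.468  0.1204 0.053 ]
w 9 [228.3 219.4] [0.4585 0.0664 0.053 ]
o 22 [260.7 207.1] [ 0.4964 -0.0368  0.053 ]
```

View pics/crop.png

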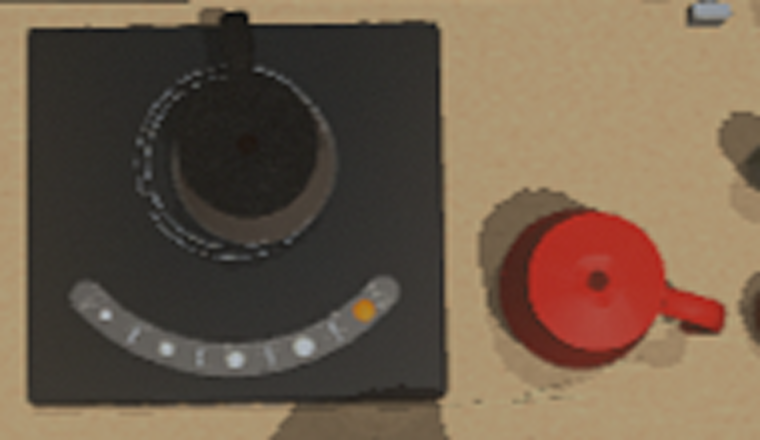

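Run:
```python
from h import *
c=camera_info("top")
P={2:(211.5,217),3:(228.7,219.8),4:(245.7,216.7),5:(261,207.5),1:(196.2,208.8)}
R,t,th,e=fit({i:cast(p,c["intrinsics"],c["T"],.053)[:2] for i,p in P.items()});print(t,th,e)
print("red",cast((319,198),c["intrinsics"],c["T"],.14),cast((295,203),c["intrinsics"],c["T"],.08))
command_gripper(0)
try: movel([.2,-.6,.27],v=.25)
except MotionError as x: print(x)
move_pose([.44,.066,.22],[0,1,0,0])
p,q=get_tcp_pos(),get_ee_rot();im=read_camera("wrist")
print(p,q,get_time(),get_ft_force(),get_joint_pos())
cv2.imwrite("pics/w1.png",im[:,:,::-1])
```

```text
[0.61710646 0.06613824] 0.005297715839323563 [0.00049885 0.00028309 0.00072243 0.00049268 0.00044932]
red [ 0.51692117 -0.20873465  0.14      ] [ 0.50661634 -0.14347651  0.08      ]
[0.44028486 0.06554484 0.22003406] [ 2.15559901e-05  9.99999925e-01 -3.73388021e-04  9.55100557e-05] 4.425 [ 0.70322132 -0.56129239  0.33275633] [ 1.21022905e-01  1.59363212e-01  2.01402751e+00 -9.84210727e-05
  9.68017078e-01  1.69269809e+00]
```

View pics/w1.png

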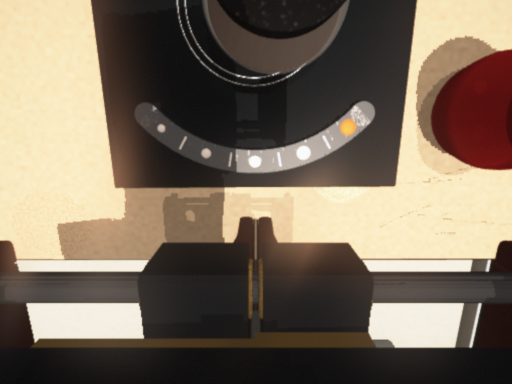

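Run:
```python
from h import *
from scipy.spatial.transform import Rotation as Ro
b=cv2.imread("pics/w1.png");c=camera_info("wrist");K=c["intrinsics"]
W=np.eye(4);W[:3,:3]=Ro.from_quat([9.99999925e-01,-3.73388021e-04,9.55100557e-05,2.15559901e-05]).as_matrix();W[:3,3]=[.44028486,.06554484,.22003406]
T=W@c["tool_from_camera"];P={}
hsv=cv2.cvtColor(b,cv2.COLOR_BGR2HSV);m=cv2.inRange(hsv,(0,0,150),(180,255,255))
for i,(u,v) in enumerate([(162,128),(206,153),(255,161),(303,152),(348,128)],1):
    k=np.zeros_like(m);cv2.circle(k,(u,v),10,255,-1);ys,xs=np.nonzero(m&k)
    uv=(xs.mean(),ys.mean());P[i]=cast(uv,K,T,.053)[:2];print(i,len(xs),np.round(uv,1),P[i].round(4))
R,t,th,e=fit(P);print(t,th,e.round(4))
t=(t+[.6171,.0661])/2 if np.linalg.norm(t-[.6171,.0661])<.006 else t
np.savez("hob.npz",R=R,t=t)
d=R@local(1)+t;print("dot1",d)
movel([*d,.10],v=.15);wait(.3);f0=get_ft_force();movel([*d,.062],v=.06);wait(.3);print(f0,get_ft_force())
print(movel([*d,.048],v=.01,until_force=1.5));wait(.3)
print(get_tcp_pos(),get_ft_force()-f0,get_time());np.save("f0.npy",f0)
cv2.imwrite("pics/w2.png",read_camera("wrist")[:,:,::-1])
cv2.imwrite("pics/s2.png",cv2.resize(read_camera("side")[130:270,130:340],None,fx=3,fy=3)[:,:,::-1])
```

```text
1 45 [161.1 127.7] [0.4975 0.1695]
2 69 [205.8 152.7] [0.47   0.1215]
3 317 [255. 161.] [0.4606 0.0663]
4 317 [303. 152.] [0.4706 0.0125]
5 316 [348. 128.] [ 0.4969 -0.036 ]
[0.62030139 0.06665201] -0.000704144235049709 [0.0003 0.     0.0005 0.0008 0.0008]
dot1 [0.49620604 0.1693083 ]
[0.18367897 0.37545662 0.89334616] [ 0.30222294 -0.86647635  0.52743417]
True
[0.49606466 0.16928931 0.05249079] [1.63286665 0.35752269 1.16986934] 8.2917
```

View pics/w2.png

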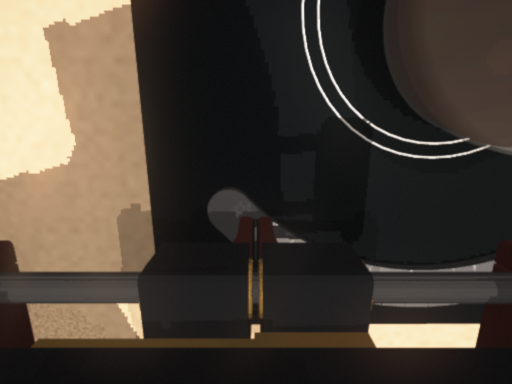

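Run:
```python
from h import *
h=np.load("hob.npz");R,t=h["R"],h["t"];f0=np.load("f0.npy")
z=.0502
movel([*(R@local(1)+t),z],v=.01);wait(.4);print(get_tcp_pos().round(4),get_ft_force()-f0)
for i in np.arange(1.25,5.01,.25):
    movel([*(R@local(i)+t),z],v=.04)
    p=get_tcp_pos();q=R.T@(p[:2]-t);print(i,p.round(4),"r",round(np.hypot(*q),4),(get_ft_force()-f0).round(1))
wait(.5);print(get_tcp_pos(),[(get_ft_force()-f0).round(1) for _ in range(3)],get_time())
cv2.imwrite("pics/w3.png",read_camera("wrist")[:,:,::-1])
cv2.imwrite("pics/t3.png",cv2.resize(read_camera("top")[130:240,170:360],None,fx=4,fy=4)[:,:,::-1])
cv2.imwrite("pics/s3.png",cv2.resize(read_camera("side")[120:260,140:360],None,fx=3,fy=3)[:,:,::-1])
```

```text
[0.4962 0.1693 0.0502] [-0.07399517 -0.42224349  2.72483111]
1.25 [0.4869 0.1575 0.05  ] r 0.1602 [-0.5 -3.   2.6]
1.5 [0.4797 0.1459 0.0501] r 0.1602 [-0.1 -2.7  2.8]
1.75 [0.4733 0.1335 0.0501] r 0.1602 [ 0.3 -2.8  2.6]
2.0 [0.4681 0.1208 0.0502] r 0.1601 [ 0.3 -1.2  3.4]
2.25 [0.4636 0.1072 0.05  ] r 0.1604 [ 0.1 -3.1  2.8]
2.5 [0.4609 0.0937 0.0502] r 0.1601 [-0.3 -3.4  2.8]
2.75 [0.4591 0.0799 0.0502] r 0.1601 [ 0.2 -2.6  2.6]
3.0 [0.4587 0.0661 0.0502] r 0.16 [ 0.3 -1.3  3. ]
3.25 [0.4591 0.0519 0.0501] r 0.1602 [-1.1 -2.3  3.3]
3.5 [0.4612 0.0382 0.0502] r 0.16 [ 1.  -3.2  2.9]
3.75 [0.4643 0.0246 0.0502] r 0.16 [-0.9 -2.6  2.8]
4.0 [0.4685 0.0113 0.0502] r 0.1599 [ 0.3 -2.7  3.2]
4.25 [ 0.474  -0.0017  0.0502] r 0.1599 [ 0.7 -3.4  2. ]
4.5 [ 0.4805 -0.014   0.0503] r 0.1599 [-0.5 -2.7  1.9]
4.75 [ 0.4879 -0.0256  0.0502] r 0.1599 [-1.7 -0.7  3.7]
5.0 [ 0.4967 -0.0369  0.0503] r 0.1599 [-0.5 -2.6  3.9]
[ 0.49649882 -0.03646777  0.05035774] [array([ 2.4, -3.6,  2.8]), array([ 2.4, -3.6,  2.8]), array([ 2.4, -3.6,  2.8])] 17.6583
```

View pics/w3.png

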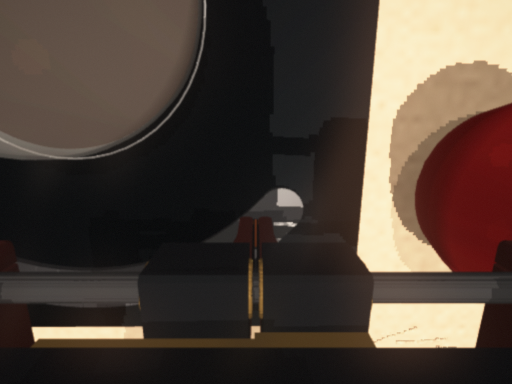

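View pics/s3.png

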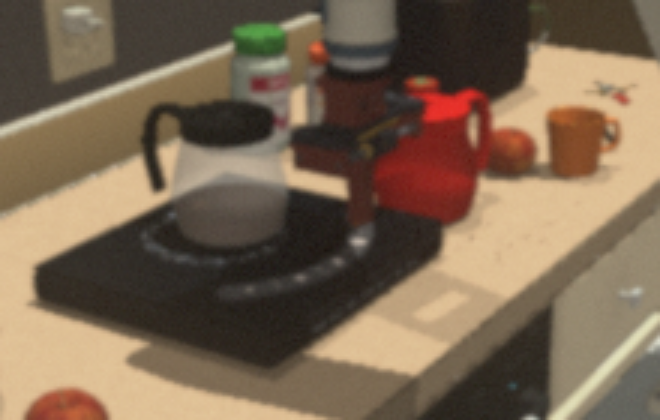

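Run:
```python
from h import *
a=cv2.imread("pics/top.png");b=read_camera("top")[:,:,::-1]
for n,im in(("before",a),("after",b)):
    hsv=cv2.cvtColor(im,cv2.COLOR_BGR2HSV);m=cv2.inRange(hsv,(0,180,90),(6,255,255))|cv2.inRange(hsv,(174,180,90),(180,255,255))
    m=m[170:230,325:360];ys,xs=np.nonzero(m);print(n,len(xs),xs.mean()+325,ys.mean()+170)
print(get_tcp_pos(),get_ft_force()-np.load("f0.npy"),get_qvel().round(4))
```

```text
before 367 333.0871934604905 202.09264305177112
after 361 333.18559556786704 201.97783933518005
[ 0.49642349 -0.03641202  0.05029119] [ 1.46756972 -2.98990637  3.32000811] [ 0.0009 -0.0006  0.0014  0.0033  0.0009 -0.0002]
```

View pics/t3.png

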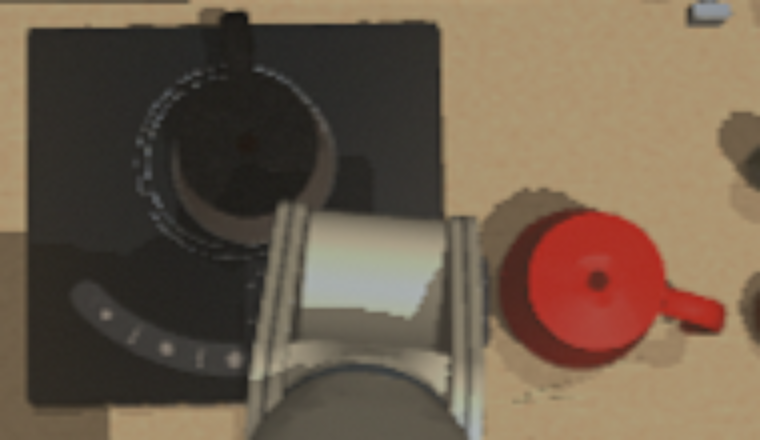

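The carafe and the red jug are where they were, and the finger is still resting on the orange dot, so I am handing in.

```bash
python3 -c "
from station import *
job_done();print(get_time(),get_tcp_pos())"
```

```text
the job is handed in; nothing more can be done
the job is handed in; nothing more can be done
```

I ran the shut fingertips along the touch strip from the smallest dot to the orange one, and left them resting lightly on the orange dot. The job is handed in; the last clock reading before that was 17.7 s of the 42 s allowed.

- **Finding the hob:** The top and wrist cameras placed it within 3 mm of each other in x, and I used the average. The first touch on dot 1 came at a height of 52.5 mm, where 53 mm was expected.
- **The slide:** The fingertip followed the arc in 5° steps. At every step it was within 0.4 mm of the estimated 160 mm radius, with the tip at 50.0–50.3 mm. The upward force was about 2–4 N throughout, well short of the 6 mm stop.
- **Last checks:** The arm was practically still, 0.5 mm from where I placed the orange dot, pressing with about 3 N. The top view shows the carafe unmoved, and the measured part of the red jug shifted by only 0.1 pixel. I did not re-measure the other items.

**What did not fit:**
- The force sensor showed about 3 N sideways along the direction of travel, and some of it remained at rest. Friction should point the other way, and I did not find out why.
- The sensor zero wandered by about 0.5–1 N, so the dips to about 2 N between dots 4 and 5 are uncertain. The sideways force there suggests contact was kept.

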